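# Seal the pigment pots and pack the sample case

## Task

Swing the lid of the sample case right back so that it stays open by itself, press the white lid of every pigment pot on the board fully home, and stand each pot upright in an empty compartment of the case (one compartment is already taken by a cork block: leave it there). When all the pots are sealed and packed, shut the case and push its red lock button right down; do not touch the lock button before that, and do not disturb the bottle or the tin.

Things in the scene. Friction and masses are not known exactly. Their poses are not given: they have to be found in the camera images.
- case: black tray of the sample case, fixed to the board, 94 mm deep (x) by 230 mm wide (y), rim and compartment walls 10 mm high, floor 4 mm thick; it carries the deep blue lid (94 x 230 mm, 56 mm high, its top 66 mm above the board when shut). Origin on the board under the middle of the four compartments; x points away from the handle side to the hinge side (the tray spans x -52 to +42 mm), y along the row, z up
- bay1 (a point): centre of the floor of compartment 1 of 4 (1 is at the +y end of the case, 56 mm apart); each is 66 mm (case x) by 52 mm (case y) inside, with walls standing 6 mm above its floor. Between pots in neighbouring compartments only 16 mm are free, so grip pots across the case's x here
- bay2 (a point): centre of the floor of compartment 2 of 4 (1 is at the +y end of the case, 56 mm apart); each is 66 mm (case x) by 52 mm (case y) inside, with walls standing 6 mm above its floor. Between pots in neighbouring compartments only 16 mm are free, so grip pots across the case's x here
- bay3 (a point): centre of the floor of compartment 3 of 4 (1 is at the +y end of the case, 56 mm apart); each is 66 mm (case x) by 52 mm (case y) inside, with walls standing 6 mm above its floor. Between pots in neighbouring compartments only 16 mm are free, so grip pots across the case's x here
- bay4 (a point): centre of the floor of compartment 4 of 4 (1 is at the +y end of the case, 56 mm apart); each is 66 mm (case x) by 52 mm (case y) inside, with walls standing 6 mm above its floor. Between pots in neighbouring compartments only 16 mm are free, so grip pots across the case's x here
- lid_handle (a point): middle of the black handle bar on the front of the case lid: round bar 9 mm thick along the case's y, straight for 74 mm, 40 mm in front of the lid's front wall, 46 mm above the board when shut; it moves with the lid
- lid_hinge (a point): middle of the lid's hinge line, which runs along the case's y; the handle bar is 134 mm in front of and 36 mm above it when the lid is shut
- case_lid (a joint): lid angle in rad: 0 shut, grows as the handle goes up and over toward the hinge side, 1.75 at its stop. Free hinge, lid 0.25 kg: it falls shut below about 0.9 rad and falls open to the stop above that
- lock_top (a point): top of the red lock button (24 mm across) in the middle of the case lid's top; up it stands 11 mm above the lid, right down 3 mm; moves with the lid
- lock_button (a joint): how far the lock button is pressed: 0 up, 0.008 m right down; takes about 6 to 7 N and stays where it is left
- red_pot (a point): red pigment pot (may be absent): round, 40 mm across, body 40 mm high, 0.13 kg, with a white press-on lid 39 mm across that stands 54 mm above the pot's foot when loose and 48 mm when fully home, and cannot come off; this point is on its axis 20 mm above its foot, z up along the axis
- lid_red (a joint): how far the red pot's lid is pressed: 0 loose, 0.006 m fully home; takes about 7 N and stays where it is left
- yellow_pot (a point): yellow pigment pot (may be absent): round, 40 mm across, body 40 mm high, 0.13 kg, with a white press-on lid 39 mm across that stands 54 mm above the pot's foot when loose and 48 mm when fully home, and cannot come off; this point is on its axis 20 mm above its foot, z up along the axis
- lid_yellow (a joint): how far the yellow pot's lid is pressed: 0 loose, 0.006 m fully home; takes about 7 N and stays where it is left
- green_pot (a point): green pigment pot (may be absent): round, 40 mm across, body 40 mm high, 0.13 kg, with a white press-on lid 39 mm across that stands 54 mm above the pot's foot when loose and 48 mm when fully home, and cannot come off; this point is on its axis 20 mm above its foot, z up along the axis
- lid_green (a joint): how far the green pot's lid is pressed: 0 loose, 0.006 m fully home; takes about 7 N and stays where it is left
- blue_pot (a point): blue pigment pot (may be absent): round, 40 mm across, body 40 mm high, 0.13 kg, with a white press-on lid 39 mm across that stands 54 mm above the pot's foot when loose and 48 mm when fully home, and cannot come off; this point is on its axis 20 mm above its foot, z up along the axis
- lid_blue (a joint): how far the blue pot's lid is pressed: 0 loose, 0.006 m fully home; takes about 7 N and stays where it is left
- cork_block1 (a point): centre of a brown cork sanding block (36 x 62 x 26 mm) that lies in compartment 1; only one of the four blocks is present at a time
- cork_block2 (a point): centre of a brown cork sanding block (36 x 62 x 26 mm) that lies in compartment 2; only one of the four blocks is present at a time
- cork_block3 (a point): centre of a brown cork sanding block (36 x 62 x 26 mm) that lies in compartment 3; only one of the four blocks is present at a time
- cork_block4 (a point): centre of a brown cork sanding block (36 x 62 x 26 mm) that lies in compartment 4; only one of the four blocks is present at a time
- resin_bottle: white plastic bottle with blue cap, 59 mm across, 141 mm high, a bystander; origin under its centre
- pigment_tin: round tin, 62 mm across, 49 mm high, a bystander; origin under its centre

How it is judged:
On the way, in this order (a step that is already met when the one before it is completed fails the run):
1. the case lid stands open by itself, untouched, the lock button still up (value of joint case_lid above 1.4 rad and contact force between the fingers and case_lid below 0.2 N and value of joint lock_button below 0.003 m), for 0.4 s.
2. every pot that is present stands in the open case, its lid fully home, the lock button still up (value of joint case_lid above 1.2 rad and value of joint lock_button below 0.003 m and x of red_pot in the frame of case between -0.02 and 0.02 m and y of red_pot in the frame of case between -0.105 and 0.105 m and z of red_pot in the frame of case between 0.018 and 0.028 m and angle between each of red_pot, yellow_pot, green_pot, blue_pot's own z axis and vertical below 0.12 rad and value of joint each of lid_red, lid_yellow, lid_green, lid_blue above 0.0048 m and x of yellow_pot in the frame of case between -0.02 and 0.02 m and y of yellow_pot in the frame of case between -0.105 and 0.105 m and z of yellow_pot in the frame of case between 0.018 and 0.028 m and x of green_pot in the frame of case between -0.02 and 0.02 m and y of green_pot in the frame of case between -0.105 and 0.105 m and z of green_pot in the frame of case between 0.018 and 0.028 m and x of blue_pot in the frame of case between -0.02 and 0.02 m and y of blue_pot in the frame of case between -0.105 and 0.105 m and z of blue_pot in the frame of case between 0.018 and 0.028 m), for 0.3 s.
3. the case is shut (value of joint case_lid below 0.05 rad), for 0.2 s.
At the end, for the whole second after the job is handed in: the case lid is shut (within 0.04 rad), the lock button at least 6.5 mm down, every pot present stands upright on the floor of a compartment (within 20 mm of the row's centre line) with its lid at least 4.8 mm down, and the cork block is still in its own compartment (within 20 mm of its centre) (value of joint case_lid below 0.04 rad and value of joint lock_button above 0.0065 m and x of red_pot in the frame of case between -0.02 and 0.02 m and y of red_pot in the frame of case between -0.105 and 0.105 m and z of red_pot in the frame of case between 0.018 and 0.028 m and angle between each of red_pot, yellow_pot, green_pot, blue_pot's own z axis and vertical below 0.12 rad and value of joint each of lid_red, lid_yellow, lid_green, lid_blue above 0.0048 m and x of yellow_pot in the frame of case between -0.02 and 0.02 m and y of yellow_pot in the frame of case between -0.105 and 0.105 m and z of yellow_pot in the frame of case between 0.018 and 0.028 m and x of green_pot in the frame of case between -0.02 and 0.02 m and y of green_pot in the frame of case between -0.105 and 0.105 m and z of green_pot in the frame of case between 0.018 and 0.028 m and x of blue_pot in the frame of case between -0.02 and 0.02 m and y of blue_pot in the frame of case between -0.105 and 0.105 m and z of blue_pot in the frame of case between 0.018 and 0.028 m and y of cork_block1 in the frame of case between 0.064 and 0.104 m and x of cork_block1 in the frame of case between -0.02 and 0.02 m and z of each of cork_block1, cork_block2, cork_block3, cork_block4 in the frame of case below 0.03 m and y of cork_block2 in the frame of case between 0.008 and 0.048 m and x of cork_block2 in the frame of case between -0.02 and 0.02 m and y of cork_block3 in the frame of case between -0.048 and -0.008 m and x of cork_block3 in the frame of case between -0.02 and 0.02 m and y of cork_block4 in the frame of case between -0.104 and -0.064 m and x of cork_block4 in the frame of case between -0.02 and 0.02 m); the robot touches nothing.
It fails at once if the resin bottle is pushed more than 3 cm or knocked over (distance of resin_bottle from where it was at the start of the episode above 0.03 m or angle between resin_bottle's own z axis and vertical above 0.5 rad).
It fails at once if the pigment tin is pushed more than 3 cm (distance of pigment_tin from where it was at the start of the episode above 0.03 m).
Of cork1, cork2, cork3, cork4 only 1 to 1 are there at a start; the rules pass over those that are not, and their reading is None.
Of pot_red, pot_yellow, pot_green, pot_blue only 2 to 3 are there at a start; the rules pass over those that are not, and their reading is None.
At some moment in a run one of pot_red, pot_yellow, pot_green, pot_blue may be knocked a few centimetres aside while the robot is not near it.
It also fails if it takes over 208 s, if anything falls off the work surface, if the arm or the gripper's body presses on something with over 40 N, if the wrist force passes 120 N, or if a joint passes its speed limit or range.

## Robot

A 6-joint arm with a two-finger parallel gripper is mounted at the origin on a cart in front of the work surface, level with it; the furniture and walls round the work are solid. World frame = base frame: x ahead of the robot, y to its left, z up, the work surface at z = 0. Lengths are in m, angles in rad, forces in N, time in s.
With the tool pointing down it reaches from about 0.35 to 0.975 m from the base axis. Payload 4.9 kg.
Tool frame: the origin (TCP) lies midway between the tips of the shut fingers; the grasp point (between the pads) lies 19 mm behind it; z points along the fingers, y is the line along which they close (so a half turn about z gives the same grasp; the last joint's range is limited). The gripper opens to 85 mm and grips with 20 to 120 N. Pads are 22 mm wide; open, the fingers measure 114 mm over their backs; the gripper's body (76 mm by 85 mm) begins 54 mm behind the grasp point. The pads swing forward as they close: fully open they stand 13 mm farther back than shut.
Start: joints at [1.192, 0.053, 1.613, -0, 1.476, -0.119], TCP at [0.161, 0.604, 0.231] pointing down, gripper open.
Joint ranges: [-3.01, 3.01], [-1.01, 2.22], [0.06, 2.58], [-1.02, 4.17], [0.09, 2.62], [-3.14, 3.14]. Speed limits (rad/s): [2.57, 2.57, 3.14, 3.14, 3.14, 3.14].

## Interface

Orientations are given as a unit quaternion [w, x, y, z].
In Python, from plant import * gives the robot as it stands.
- The arm moves only by the tool jog_arm, never from a script. Its argument "targets" is a list of rows, each a list of 3 entries, a list of its own where there are three numbers: the shift along the tool's x, y, z in units of 25 mm (1.0 is 25 mm), then the turn, a rotation vector about the tool's x, y, z in units of 8 degrees (1.0 is 8 degrees), then the opening in per cent of the stroke, from 0 (shut) to 100 (fully open). A call has 1 to 8 rows; each row is the pose to reach, as a shift and turn from the pose commanded when the call began, along the tool's axes at that moment; what a row does not reach only later rows make up. A row lasts 1/8 s, in which the tool goes at most 62.5 mm and 10.7 degrees, less where a joint would pass 70% of its speed; a pose out of reach is approached as far as the arm can. A call with a gripper value outside its range is refused whole. The fingers move at their own pace and stop on an object; the grip force is fixed at half the most. Time passes only in rows, so rows that repeat a pose let the fingers close. It gives the time, the measured TCP pose, the force, the opening and the grip force at its end, in the units of the state.
- state(): the state, without advancing time (a new reading comes with each control period).
- grab_frame(name): name is "scene" or "top" or "wrist"; returns (picture, depth): 400x640x3 uint8, red, green, blue; 400x640 float32, m along the optical axis (not along the pixel's ray), 0 where there is no reading.
- camera_params(name): a dict with "fovy" (degrees; the focal length in pixels is half the picture's height over the tangent of half this angle, whatever the lens; pixels are square), "cx", "cy" (the principal point, pixels), "rvec" (rotation vector, rad) and "tvec" (3), from world to camera coordinates, as OpenCV has them; the wrist camera has in their place "hand_eye" (4x4, takes a point from camera to tool coordinates, whose origin is the TCP and whose axes are the flange's). Camera axes: x right, y down, z forward; pixel columns grow to the right and rows downward; lengths in m; the calibration is good to about 2 mm. A picture is of the moment at which its call begins: read the wrist's pose just before it. camera_params takes no time and is no camera call.
- job_done(): hands the job in; it is judged then, once.
The state is a dict: "time": time; "joint_pos": joint angles; "joint_vel": joint speeds; "joint_efforts": joint torques, N m; "tool_pos": TCP position; "tool_rot": TCP orientation; "contact_force": force on the tool from outside, world axes, zero at the start; "ft_torque": the same for the moment, N m; "gripper_width": opening from 0.0 (shut) to 1.0 (fully open); "grasp_force": force on a finger pad.
Only numpy, scipy, OpenCV 4.12 (cv2) and the standard library are available. Lean on these libraries where they do the work, as an engineer would, in place of code of your own. Each camera call takes 0.05 s, during which the arm holds its last target. There are 200 camera calls.

## Working session

There is one attempt and no reset: what is moved stays moved. The work goes in short steps, Python scripts to look and compute and a tool call to move; the robot and the scene stay as the last step left them, time stands still between calls to the robot, and variables do not carry over. Pictures are saved under pics/ and viewed, at most 14 in all, crops included, and the job is handed in when it is done.

Besides the shell and the picture viewer there is one more tool, called after ">>>" as name(argument=value, ...), one argument or row to a line, values as JSON. jog_arm: Moves the arm, as the interface text tells. Its arguments: {"type":"object","properties":{"targets":{"type":"array"}},"required":["targets"]}

```bash
ls; mkdir -p pics; cat > h.py <<'E'
from plant import *
import numpy as np, cv2
from scipy.spatial.transform import Rotation as R
def cam(name,st=None):
    p=camera_params(name); f=200/np.tan(np.radians(p["fovy"])/2)
    if name=="wrist":
        st=st or state(); q=st["tool_rot"]
        T=np.eye(4); T[:3,:3]=R.from_quat([q[1],q[2],q[3],q[0]]).as_matrix(); T[:3,3]=st["tool_pos"]
        M=T@np.array(p["hand_eye"]); return f,p["cx"],p["cy"],M[:3,:3],M[:3,3]
    Rm=R.from_rotvec(p["rvec"]).as_matrix(); return f,p["cx"],p["cy"],Rm.T,-Rm.T@np.array(p["tvec"])
def ray(c,u,v,z):
    f,cx,cy,Rm,o=c; d=Rm@np.array([(u-cx)/f,(v-cy)/f,1.0]); return o+d*(z-o[2])/d[2]
def cloud(c,D):
    f,cx,cy,Rm,o=c; v,u=np.mgrid[:400,:640]
    P=np.stack([(u-cx)/f*D,(v-cy)/f*D,D],-1)@Rm.T+o; P[D<=0]=np.nan; return P
def snap(name):
    st=state(); I,D=grab_frame(name); return I,D,cam(name,st)
def save(I,n): cv2.imwrite("pics/"+n,cv2.cvtColor(I,cv2.COLOR_RGB2BGR))
def rel(p,rotz=None):
    "world TCP target -> shift in tool units"
    st=state(); q=st["tool_rot"]; Rm=R.from_quat([q[1],q[2],q[3],q[0]])
    return Rm.inv().apply(np.array(p)-st["tool_pos"])/0.025
E
python3 - <<'E'
from h import *
for n in("top","scene"):
    I,D,c=snap(n); save(I,n+"0.png"); np.savez(n+"0.npz",I=I,D=D); print(n,c)
print(state())
E
```

```text
pics
top (np.float64(478.06991299448504), 322.9326569446168, 193.1389683212872, array([[ 0.0147976 , -0.99290929,  0.11794985],
       [-0.99987221, -0.01398028,  0.00775381],
       [-0.00604986, -0.11804951, -0.99298928]]), array([0.38771515, 0.126573  , 1.03747486]))
scene (np.float64(470.66241501142673), 316.76823071710334, 200.7345684619223, array([[ 0.82775188, -0.40942583,  0.38366303],
       [-0.5610683 , -0.61056007,  0.55894433],
       [ 0.00540308, -0.67792838, -0.7351081 ]]), array([-0.02292924, -0.55399206,  1.00509334]))
{'time': 0.1, 'joint_pos': array([ 1.19198692e+00,  5.32673830e-02,  1.61416682e+00, -3.25108740e-05,
        1.47601800e+00, -1.19022373e-01]), 'joint_vel': array([-0.00054582, -0.00081889, -0.00510336,  0.00078153, -0.00126397,
       -0.00018681]), 'joint_efforts': array([ 2.68387967e-04, -3.94909966e+01, -3.71363032e+01, -6.85591385e-05,
        3.92310045e-03, -1.56276400e-05]), 'tool_pos': array([0.16035497, 0.60348533, 0.23019446]), 'tool_rot': array([-2.13370543e-04,  1.29526960e-01,  9.91575464e-01, -9.05104273e-04]), 'contact_force': array([-0.35590793,  0.43764591,  0.09163683]), 'ft_torque': array([ 0.00474122,  0.0446116 , -0.03043944]), 'grasp_force': 0.0, 'gripper_width': 0.9989976213577266}
```

View pics/top0.png

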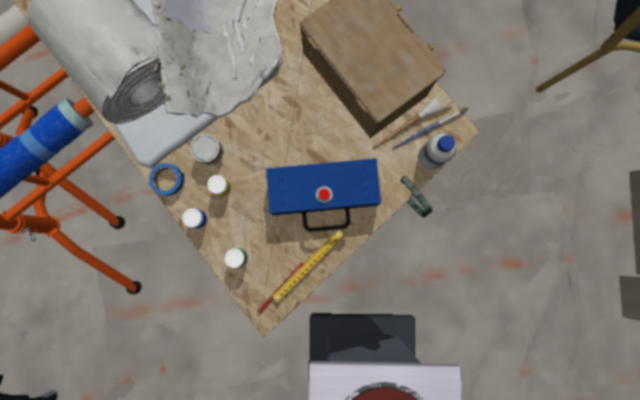

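View pics/scene0.png

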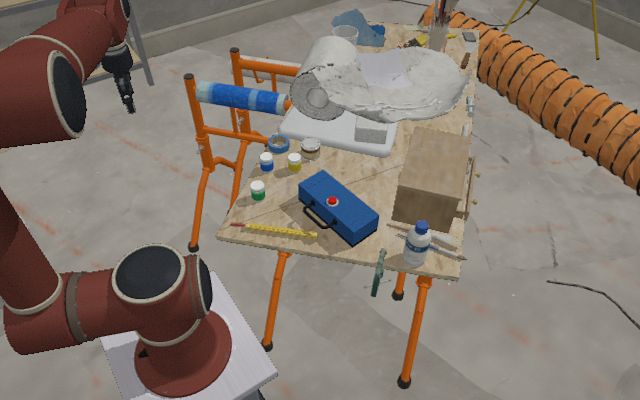

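Three pots: blue (193,218), yellow (217,185) and green (235,258) in the top view. The case is at (323,187) with its handle at (327,220), the tin at (205,149) and the bottle at (440,150).

```bash
python3 - <<'E'
from h import *
z=np.load("top0.npz"); I,D=z["I"],z["D"]; c=cam("top"); P=cloud(c,D)
hsv=cv2.cvtColor(I,cv2.COLOR_RGB2HSV)
# lid top via depth
m=((hsv[...,0]>100)&(hsv[...,0]<125)&(hsv[...,1]>150)&(abs(P[...,2]-.066)<.02)).astype(np.uint8)
m[:, :255]=0;m[:,395:]=0
cn=max(cv2.findContours(m,0,2)[0],key=cv2.contourArea)
pts=np.array([ray(c,*p[0],.066)[:2] for p in cn]).astype(np.float32)
print("lid",cv2.minAreaRect(pts), np.nanmedian(P[m>0][:,2]))
r=((hsv[...,1]>150)&((hsv[...,0]<8)|(hsv[...,0]>172))).astype(np.uint8); r[:, :300]=0;r[:,345:]=0;r[:150]=0;r[215:]=0
v,u=np.nonzero(r); print("lock",ray(c,u.mean(),v.mean(),.077),len(u))
for n,(u,v) in dict(blue=(193,218),yellow=(217,185),green=(235,258)).items():
    s=np.zeros((400,640),bool); s[v-18:v+18,u-18:u+18]=1
    w=s&(hsv[...,1]<60)&(hsv[...,2]>170)
    vv,uu=np.nonzero(w); print(n,ray(c,uu.mean(),vv.mean(),.054),len(uu),np.nanmedian(P[w][:,2]))
print("tin",ray(c,205,149,.049),"bottle",ray(c,444,145,.141), ray(c,440,150,.07))
print("handle",ray(c,305,227,.046),ray(c,349,226,.046))
E
```

```text
lid ((0.517150342464447, 0.13444262742996216), (0.09360247105360031, 0.22453810274600983), 6.028702735900879) 0.06496670199948368
lock [0.49997242 0.13252029 0.077     ] 83
blue [0.45143153 0.40578431 0.054     ] 294 0.0522641207458574
yellow [0.52139366 0.35629547 0.054     ] 275 0.05049539983828716
green [0.37085476 0.31559407 0.054     ] 330 0.050543179158793916
tin [0.59534201 0.38432505 0.049     ] bottle [ 0.5899556  -0.09607633  0.141     ] [ 0.59537639 -0.10533764  0.07      ]
handle [0.4343299  0.17041568 0.046     ] [0.43772011 0.07932122 0.046     ]
```

```bash
cat >> h.py <<'E'
def plan(p,heading):
    "print shift (tool units) and turn about tool z (8deg units) so tool y heads along heading (deg)"
    st=state(); q=st["tool_rot"]; Rm=R.from_quat([q[1],q[2],q[3],q[0]]).as_matrix()
    h=np.degrees(np.arctan2(Rm[1,1],Rm[0,1])); d=(h-heading+90)%180-90
    print("shift",np.round(rel(p),2),"turnz",round(d/8,2),"tilt",np.round(Rm[:,2],3),"j6",round(st["joint_pos"][5],2),"h",round(h,1))
E
python3 - <<'E'
from h import *
print(np.round(camera_params("wrist")["hand_eye"],3),camera_params("wrist")["fovy"])
plan((.46,.14,.30),4)
E
```

```text
[[-0.    -0.962 -0.272  0.069]
 [ 1.    -0.     0.001 -0.001]
 [-0.001 -0.272  0.962 -0.144]
 [ 0.     0.     0.     1.   ]] 60.457386914641525
shift [-16.35 -14.84  -2.77] turnz 8.89 tilt [-0.001 -0.002 -1.   ] j6 -0.12 h 75.1
```

>>> jog_arm(
  targets=[
    [[-16.3, -14.8, -2.8], [0, 0, 8.9], 100],
    [[-16.3, -14.8, -2.8], [0, 0, 8.9], 100],
    [[-16.3, -14.8, -2.8], [0, 0, 8.9], 60],
    [[-16.3, -14.8, -2.8], [0, 0, 8.9], 30],
    [[-16.3, -14.8, -2.8], [0, 0, 8.9], 30],
    [[-16.3, -14.8, -2.8], [0, 0, 8.9], 30],
    [[-16.3, -14.8, -2.8], [0, 0, 8.9], 30],
    [[-16.3, -14.8, -2.8], [0, 0, 8.9], 30],
  ],
)

```text
time: 1.1
tool_pos: [0.4303, 0.1856, 0.2943]
tool_rot: [-0.0, 0.683, 0.731, 0.0]
contact_force: [0.9, -0.0, 1.0]
gripper_width: 0.299
grasp_force: 0.0
```

```bash
python3 - <<'E'
from h import *
plan((.46,.14,.30),4)
E
```

```text
shift [-1.9   1.06 -0.23] turnz -0.01 tilt [ 0.  0. -1.] j6 0.18 h 3.9
```

>>> jog_arm(
  targets=[
    [[0, 0, 0], [0, 0, 0], 30],
    [[0, 0, 0], [0, 0, 0], 30],
  ],
)

```text
time: 1.35
tool_pos: [0.4295, 0.1875, 0.2938]
tool_rot: [-0.001, 0.683, 0.731, -0.0]
contact_force: [0.6, -0.0, 0.3]
gripper_width: 0.302
grasp_force: 0.0
```

```bash
python3 - <<'E'
from h import *
I,D,c=snap("wrist"); save(I,"w1.png"); np.savez("w1.npz",I=I,D=D,R=c[3],o=c[4],k=c[:3])
P=cloud(c,D); hsv=cv2.cvtColor(I,cv2.COLOR_RGB2HSV)
m=((hsv[...,0]>100)&(hsv[...,0]<125)&(hsv[...,1]>130)&(abs(P[...,2]-.066)<.006)).astype(np.uint8)
cn=max(cv2.findContours(m,0,2)[0],key=cv2.contourArea)
pts=np.array([ray(c,*p[0],.066)[:2] for p in cn]).astype(np.float32)
print("lid",cv2.minAreaRect(pts))
r=((hsv[...,1]>150)&((hsv[...,0]<8)|(hsv[...,0]>172))&(abs(P[...,2]-.077)<.006))
print("lock",np.nanmean(P[r],0),r.sum(), state()["tool_pos"])
E
```

```text
lid ((0.5186681151390076, 0.14012829959392548), (0.09313124418258667, 0.21905925869941711), 6.2383928298950195)
lock [0.25424378 0.05512739 0.07710705] 743 [0.42915102 0.18809647 0.29378112]
```

View pics/w1.png

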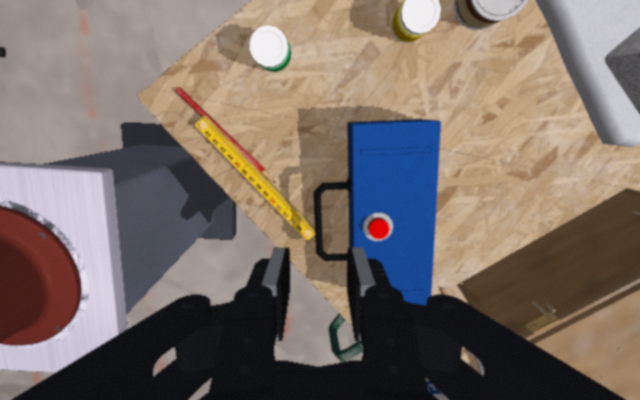

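```bash
python3 - <<'E'
from h import *
z=np.load("w1.npz"); c=(*z["k"],z["R"],z["o"]); 
for n,u,v,h in [("TL",350,122,.066),("TR",440,122,.066),("BR",432,303,.066),("BL",348,285,.066),("bar1",317,192,.046),("bar2",316.5,250,.046),("lock",378,228,.077)]:
    print(n,np.round(ray(c,u,v,h),4))
I,D=z["I"],z["D"]; P=cloud(c,D); g=cv2.cvtColor(I,cv2.COLOR_RGB2GRAY)
m=(g<50)&(abs(P[...,2]-.046)<.012); m[:180]=0;m[265:]=0;m[:,:305]=0;m[:,345:]=0
mb=m.copy(); mb[:195]=0; mb[246:]=0; mb[:,328:]=0
v,u=np.nonzero(mb); Q=np.array([ray(c,a,b,.046) for a,b in zip(u,v)]); print(len(u)); s=np.polyfit(Q[:,1],Q[:,0],1); print("bar",Q.mean(0),np.degrees(s))
v,u=np.nonzero(m);Q=np.array([ray(c,a,b,.046) for a,b in zip(u,v)]);print(Q.min(0),Q.max(0))
E
```

```text
TL [0.4591 0.2451 0.066 ]
TR [0.5537 0.2515 0.066 ]
BR [0.579  0.0376 0.066 ]
BL [0.4744 0.0551 0.066 ]
bar1 [0.4298 0.1625 0.046 ]
bar2 [0.434  0.0893 0.046 ]
lock [0.4998 0.1333 0.077 ]
327
bar [0.43290224 0.12812506 0.046     ] [-6.43541612 25.62800938]
[0.42616813 0.07668981 0.046     ] [0.46883624 0.17649629 0.046     ]
```

```bash
python3 - <<'E'
from h import *
plan((.432,.1255,.028),6)
E
```

```text
shift [-2.51 -0.05 10.63] turnz -0.25 tilt [-0.001  0.    -1.   ] j6 0.18 h 4.0
```

>>> jog_arm(
  targets=[
    [[-2.5, -0.05, 3], [0, 0, -0.25], 30],
    [[-2.5, -0.05, 6], [0, 0, -0.25], 30],
    [[-2.5, -0.05, 8], [0, 0, -0.25], 30],
    [[-2.5, -0.05, 9.5], [0, 0, -0.25], 30],
    [[-2.5, -0.05, 10.6], [0, 0, -0.25], 30],
    [[-2.5, -0.05, 10.6], [0, 0, -0.25], 30],
    [[-2.5, -0.05, 10.6], [0, 0, -0.25], 0],
    [[-2.5, -0.05, 10.6], [0, 0, -0.25], 0],
  ],
)

```text
time: 2.4
tool_pos: [0.4331, 0.126, 0.031]
tool_rot: [-0.0, 0.669, 0.743, 0.001]
contact_force: [-4.5, 3.0, 0.9]
gripper_width: 0.078
grasp_force: 58.6
```

>>> jog_arm(
  targets=[
    [[0, 0, 0], [0, 0, 0], 0],
    [[0, 0, 0], [0, 0, 0], 0],
  ],
)

```text
time: 2.65
tool_pos: [0.4331, 0.126, 0.0309]
tool_rot: [-0.0, 0.67, 0.743, 0.001]
contact_force: [-4.8, 3.9, 3.0]
gripper_width: 0.077
grasp_force: 58.8
```

```bash
python3 - <<'E'
from h import *
# arc in tool frame: y = along case x, -z = up. relative to now
r=np.hypot(.134,.036); a0=np.arctan2(.036,.134)
for th in np.arange(.15,1.75,.15):
    a=a0+th; dx=.134-r*np.cos(a); dz=r*np.sin(a)-.036
    print(round(th,2),np.round([dx/.025,-dz/.025],2))
plan((.432,.1255,.028),6)
E
```

```text
0.15 [ 0.28 -0.78]
0.3 [ 0.66 -1.52]
0.45 [ 1.16 -2.19]
0.6 [ 1.75 -2.77]
0.75 [ 2.42 -3.27]
0.9 [ 3.16 -3.65]
1.05 [ 3.94 -3.93]
1.2 [ 4.76 -4.08]
1.35 [ 5.59 -4.11]
1.5 [ 6.42 -4.01]
1.65 [ 7.22 -3.79]
shift [-0.02 -0.05  0.12] turnz -0.01 tilt [ 0.001  0.002 -1.   ] j6 0.01 h 5.9
```

>>> jog_arm(
  targets=[
    [[0, 0.28, -0.78], [0, 0, 0], 0],
    [[0, 0.66, -1.52], [0, 0, 0], 0],
    [[0, 1.16, -2.19], [0, 0, 0], 0],
    [[0, 1.75, -2.77], [0, 0, 0], 0],
    [[0, 2.42, -3.27], [0, 0, 0], 0],
    [[0, 3.16, -3.65], [0, 0, 0], 0],
    [[0, 3.94, -3.93], [0, 0, 0], 0],
    [[0, 4.76, -4.08], [0, 0, 0], 0],
  ],
)

```text
time: 3.65
tool_pos: [0.5534, 0.1383, 0.1351]
tool_rot: [0.001, 0.67, 0.743, 0.002]
contact_force: [-2.6, 4.2, 1.1]
gripper_width: 0.075
grasp_force: 61.3
```

>>> jog_arm(
  targets=[
    [[0, 0.83, -0.03], [0, 0, 0], 0],
    [[0, 1.66, 0.07], [0, 0, 0], 0],
    [[0, 2.4, 0.27], [0, 0, 0], 0],
    [[0, 2.4, 0.27], [0, 0, 0], 70],
    [[0, 2.4, 0.27], [0, 0, 0], 70],
    [[0, 2.4, 0.27], [0, 0, 0], 70],
    [[0, 2.4, -2.0], [0, 0, 0], 70],
    [[0, 2.4, -4.0], [0, 0, 0], 70],
  ],
)

```text
time: 4.65
tool_pos: [0.6101, 0.1432, 0.2325]
tool_rot: [-0.0, 0.67, 0.743, -0.0]
contact_force: [0.3, -0.6, 0.3]
gripper_width: 0.701
grasp_force: 0.0
```

```bash
python3 - <<'E'
from h import *
plan((.43,.36,.25),6)
E
```

```text
shift [ 9.37 -6.27 -0.7 ] turnz -0.01 tilt [-0.001 -0.    -1.   ] j6 0.01 h 5.9
```

>>> jog_arm(
  targets=[
    [[4, -2, -2.5], [0, 0, 0], 70],
    [[9, -6, -2.7], [0, 0, 0], 0],
    [[11.5, -6.3, -2.7], [0, 0, 0], 0],
    [[11.5, -6.3, -2.7], [0, 0, 0], 0],
    [[11.5, -6.3, -2.7], [0, 0, 0], 0],
    [[11.5, -6.3, -2.7], [0, 0, 0], 0],
  ],
)

```text
time: 5.4
tool_pos: [0.4222, 0.4152, 0.2998]
tool_rot: [0.0, 0.668, 0.744, 0.001]
contact_force: [0.2, 0.5, -0.5]
gripper_width: -0.001
grasp_force: 0.0
```

```bash
cat >> h.py <<'E'
def pots(I,D,c,h=.054):
    P=cloud(c,D); hsv=cv2.cvtColor(I,cv2.COLOR_RGB2HSV); out=[]
    m=((hsv[...,1]<70)&(hsv[...,2]>140)&(abs(P[...,2]-h)<.009)&(P[...,0]<.6)).astype(np.uint8)
    n,l,s,ce=cv2.connectedComponentsWithStats(m)
    for i in range(1,n):
        if s[i,4]<150: continue
        cn=max(cv2.findContours((l==i).astype(np.uint8),0,2)[0],key=cv2.contourArea)
        (u,v),r=cv2.minEnclosingCircle(cn); z=np.nanmedian(P[l==i][:,2])
        dia=2*r/c[0]*np.median(D[l==i])
        print("px",round(u),round(v),"xyz",np.round(ray(c,u,v,h),4),"z",round(z,4),"dia",round(dia,4))
E
python3 - <<'E'
from h import *
I,D,c=snap("wrist"); save(I,"w2.png"); np.savez("w2.npz",I=I,D=D,R=c[3],o=c[4],k=c[:3])
pots(I,D,c)
E
```

```text
px 341 182 xyz [0.4506 0.406  0.054 ] z 0.0547 dia 0.039
px 459 208 xyz [0.5933 0.3898 0.054 ] z 0.0487 dia 0.0604
px 394 226 xyz [0.5206 0.3584 0.054 ] z 0.0532 dia 0.039
px 267 246 xyz [0.37  0.317 0.054] z 0.0532 dia 0.0389
```

View pics/w2.png

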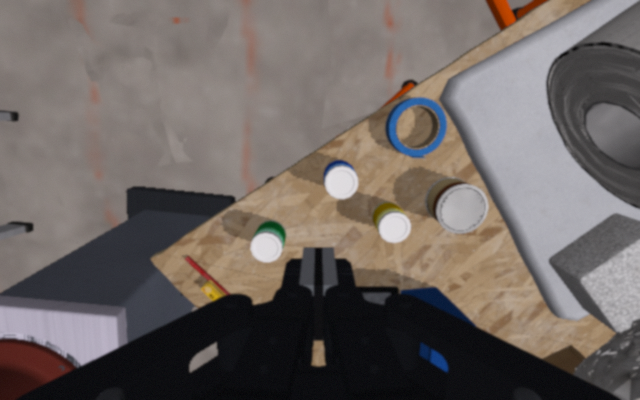

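Blue lid at px (341,182), yellow at (394,226) and green at (267,246). All three match the top view. Next I press them.

```bash
python3 - <<'E'
from h import *
for p in((.4506,.406),(.5206,.3584),(.370,.317)): plan((*p,.046),6)
E
```

```text
shift [-0.58  1.12 10.16] turnz 0.02 tilt [-0.     0.003 -1.   ] j6 0.55 h 6.2
shift [-2.78  3.7  10.15] turnz 0.02 tilt [-0.     0.003 -1.   ] j6 0.55 h 6.2
shift [-3.77 -2.47 10.15] turnz 0.02 tilt [-0.     0.003 -1.   ] j6 0.55 h 6.2
```

>>> jog_arm(
  targets=[
    [[-0.6, 1.1, 2.5], [0, 0, 0], 0],
    [[-0.6, 1.1, 5], [0, 0, 0], 0],
    [[-0.6, 1.1, 7.5], [0, 0, 0], 0],
    [[-0.6, 1.1, 9.2], [0, 0, 0], 0],
    [[-0.6, 1.1, 9.7], [0, 0, 0], 0],
    [[-0.6, 1.1, 9.95], [0, 0, 0], 0],
    [[-0.6, 1.1, 10.15], [0, 0, 0], 0],
    [[-0.6, 1.1, 10.15], [0, 0, 0], 0],
  ],
)

```text
time: 6.45
tool_pos: [0.4563, 0.402, 0.0514]
tool_rot: [0.001, 0.67, 0.743, 0.002]
contact_force: [-3.8, -5.6, 13.7]
gripper_width: 0.001
grasp_force: 6.3
```

>>> jog_arm(
  targets=[
    [[0, 0, 0.1], [0, 0, 0], 0],
    [[0, 0, 0.2], [0, 0, 0], 0],
    [[0, 0, 0.2], [0, 0, 0], 0],
  ],
)

```text
time: 6.82
tool_pos: [0.4589, 0.4031, 0.0517]
tool_rot: [0.003, 0.669, 0.743, 0.005]
contact_force: [-8.4, -11.1, 31.9]
gripper_width: 0.001
grasp_force: 14.8
```

>>> jog_arm(
  targets=[
    [[0, 0, -1], [0, 0, 0], 0],
    [[0, 0, -3], [0, 0, 0], 0],
    [[0, 0, -5.5], [0, 0, 0], 0],
    [[0.5, 0, -6], [0, 0, 0], 0],
    [[0.5, 0, -6], [0, 0, 0], 0],
    [[0.5, 0, -6], [0, 0, 0], 0],
  ],
)

```text
time: 7.58
tool_pos: [0.4515, 0.4129, 0.1886]
tool_rot: [-0.0, 0.67, 0.743, -0.001]
contact_force: [-0.3, -0.4, -0.1]
gripper_width: -0.005
grasp_force: 0.0
```

```bash
python3 - <<'E'
from h import *
I,D,c=snap("wrist"); save(I,"w3.png")
pots(I,D,c,.05)
for p in((.5206,.3584),(.370,.317)): plan((*p,.046),6)
E
```

```text
px 317 200 xyz [0.4505 0.4068 0.05  ] z 0.0489 dia 0.0388
px 478 235 xyz [0.5944 0.389  0.05  ] z 0.0486 dia 0.0595
px 390 262 xyz [0.5218 0.3565 0.05  ] z 0.0532 dia 0.0393
px 218 287 xyz [0.3693 0.3153 0.05  ] z 0.0531 dia 0.0395
shift [-2.43  2.55  5.67] turnz -0.01 tilt [-0.003 -0.002 -1.   ] j6 0.52 h 5.9
shift [-3.46 -3.61  5.69] turnz -0.01 tilt [-0.003 -0.002 -1.   ] j6 0.52 h 5.9
```

>>> jog_arm(
  targets=[
    [[-2.43, 2.55, 1.5], [0, 0, 0], 0],
    [[-2.43, 2.55, 3.5], [0, 0, 0], 0],
    [[-2.43, 2.55, 4.8], [0, 0, 0], 0],
    [[-2.43, 2.55, 5.3], [0, 0, 0], 0],
    [[-2.43, 2.55, 5.6], [0, 0, 0], 0],
    [[-2.43, 2.55, 5.8], [0, 0, 0], 0],
    [[-2.43, 2.55, 5.8], [0, 0, 0], 0],
  ],
)

```text
time: 8.5
tool_pos: [0.5235, 0.3609, 0.0502]
tool_rot: [0.001, 0.669, 0.743, 0.002]
contact_force: [-4.4, -3.9, 13.4]
gripper_width: 0.002
grasp_force: 6.2
```

>>> jog_arm(
  targets=[
    [[0, 0, 0.1], [0, 0, 0], 0],
    [[0, 0, -2], [0, 0, 0], 0],
    [[-0.5, -3, -2.5], [0, 0, 0], 0],
    [[-1, -5.5, -2.5], [0, 0, 0], 0],
    [[-1.03, -6.16, -1.2], [0, 0, 0], 0],
    [[-1.03, -6.16, -0.6], [0, 0, 0], 0],
    [[-1.03, -6.16, -0.2], [0, 0, 0], 0],
    [[-1.03, -6.16, 0.1], [0, 0, 0], 0],
  ],
)

```text
time: 9.5
tool_pos: [0.373, 0.3195, 0.0458]
tool_rot: [-0.0, 0.67, 0.743, 0.0]
contact_force: [-16.6, -8.9, 44.0]
gripper_width: 0.001
grasp_force: 21.7
```

>>> jog_arm(
  targets=[
    [[0, 0, 0], [0, 0, 0], 0],
    [[0, 0, 0.1], [0, 0, 0], 0],
  ],
)

```text
time: 9.75
tool_pos: [0.3733, 0.3197, 0.0461]
tool_rot: [-0.001, 0.67, 0.743, -0.001]
contact_force: [-19.6, -10.6, 42.1]
gripper_width: -0.005
grasp_force: 21.2
```

>>> jog_arm(
  targets=[
    [[0, 0, -2], [0, 0, 0], 0],
    [[1, 1, -4.5], [0, 0, 0], 80],
    [[2, 1, -6], [0, 0, 0], 80],
    [[2, 1, -6], [0, 0, 0], 80],
    [[2, 1, -6], [0, 0, 0], 80],
    [[2, 1, -6], [0, 0, 0], 80],
  ],
)

```text
time: 10.5
tool_pos: [0.3907, 0.3697, 0.1883]
tool_rot: [-0.0, 0.67, 0.742, -0.001]
contact_force: [0.5, -0.7, 0.4]
gripper_width: 0.797
grasp_force: 0.0
```

```bash
python3 - <<'E'
from h import *
I,D,c=snap("wrist"); save(I,"w4.png")
pots(I,D,c,.048)
E
```

```text
px 394 157 xyz [0.4501 0.4059 0.048 ] z 0.0491 dia 0.04
px 559 194 xyz [0.5947 0.3887 0.048 ] z 0.0488 dia 0.0632
px 467 222 xyz [0.5219 0.3568 0.048 ] z 0.0492 dia 0.0405
px 321 243 xyz [0.3974 0.3234 0.048 ] z 0.0489 dia 0.039
```

```bash
python3 - <<'E'
from h import *
I,D,c=snap("top"); save(cv2.resize(I[130:290,150:420],None,fx=2.5,fy=2.5),"t1.png")
P=cloud(c,D); o=np.array([.523,.1345]); X=np.array([.9945,.1045]); Y=np.array([-.1045,.9945])
for i,y in enumerate((.084,.028,-.028,-.084)):
    q=o+Y*y; m=np.hypot(P[...,0]-q[0],P[...,1]-q[1])<.012; print(i+1,q.round(4),np.nanmedian(P[m][:,2]),I[m].mean(0))
plan((.3974,.3234,.012),6)
E
```

```text
1 [0.5142 0.218 ] 0.003259946338463271 [79.39784946 82.37634409 85.65591398]
2 [0.5201 0.1623] 0.026949745746404852 [121.92708333  97.76041667  68.8125    ]
3 [0.5259 0.1067] 0.0031731049810552747 [79.41489362 82.59574468 85.89361702]
4 [0.5318 0.051 ] 0.0033078258426324503 [80.36082474 83.50515464 86.75257732]
shift [-1.86  0.1   7.06] turnz -0.02 tilt [-0.002 -0.002 -1.   ] j6 0.52 h 5.9
```

View pics/t1.png

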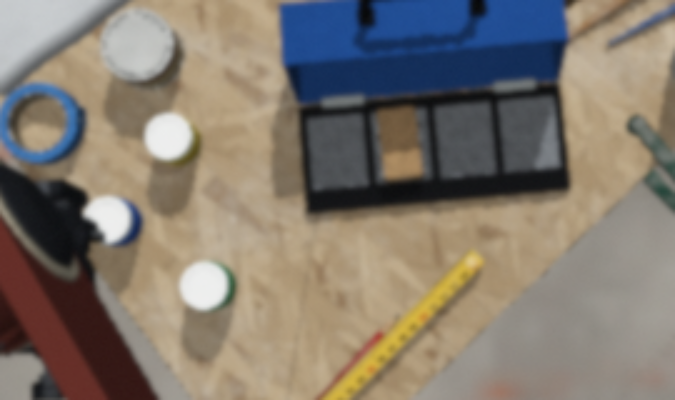

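The lid stands open. The cork is in bay 2, at crop (400,143). Bays 1, 3 and 4 are free.

```bash
python3 - <<'E'
from h import *
c=cam("top")
for n,u,v in(("1",338,152),("3",466,146),("4",530,136)): print(n,ray(c,150+u/2.5,130+v/2.5,.004))
E
```

```text
1 [0.51444898 0.2169447  0.004     ]
3 [0.52128602 0.10545088 0.004     ]
4 [0.53086241 0.04974039 0.004     ]
```

>>> jog_arm(
  targets=[
    [[-1.86, 0.1, 1.5], [0, 0, 0], 80],
    [[-1.86, 0.1, 3.5], [0, 0, 0], 80],
    [[-1.86, 0.1, 5.5], [0, 0, 0], 80],
    [[-1.86, 0.1, 7.05], [0, 0, 0], 80],
    [[-1.86, 0.1, 7.05], [0, 0, 0], 80],
    [[-1.86, 0.1, 7.05], [0, 0, 0], 30],
    [[-1.86, 0.1, 7.05], [0, 0, 0], 30],
    [[-1.86, 0.1, 7.05], [0, 0, 0], 30],
  ],
)

```text
time: 11.6
tool_pos: [0.4001, 0.3256, 0.0165]
tool_rot: [0.001, 0.67, 0.743, 0.002]
contact_force: [-0.2, -0.4, 5.9]
gripper_width: 0.449
grasp_force: 60.9
```

>>> jog_arm(
  targets=[
    [[0, 0, -1], [0, 0, 0], 30],
    [[0, 0, -3], [0, 0, 0], 30],
    [[0, 0, -5], [0, 0, 0], 30],
    [[0, 0, -5], [0, 0, 0], 30],
    [[0, 0, -5], [0, 0, 0], 30],
  ],
)

```text
time: 12.22
tool_pos: [0.3979, 0.3243, 0.1386]
tool_rot: [-0.0, 0.67, 0.743, -0.0]
contact_force: [-0.4, 0.2, -1.9]
gripper_width: 0.45
grasp_force: 60.7
```

```bash
python3 - <<'E'
from h import *
print(state()["tool_pos"],state()["gripper_width"],state()["contact_force"])
plan((.5275,.050,.022),6)
E
```

```text
[0.39794885 0.3243106  0.13859264] 0.4495138084662508 [-0.44307371  0.18793563 -1.87201056]
shift [-11.45   4.02   4.66] turnz -0.01 tilt [-0. -0. -1.] j6 0.44 h 5.9
```

>>> jog_arm(
  targets=[
    [[-3, 1, 0], [0, 0, 0], 30],
    [[-6, 2, 0], [0, 0, 0], 30],
    [[-9, 3, 0], [0, 0, 0], 30],
    [[-11.45, 4.0, 0], [0, 0, 0], 30],
    [[-11.45, 4.0, 1], [0, 0, 0], 30],
    [[-11.45, 4.0, 3], [0, 0, 0], 30],
    [[-11.45, 4.0, 4.2], [0, 0, 0], 30],
    [[-11.45, 4.0, 4.65], [0, 0, 0], 30],
  ],
)

```text
time: 13.22
tool_pos: [0.5224, 0.0498, 0.0204]
tool_rot: [-0.005, 0.67, 0.743, -0.005]
contact_force: [-29.9, -1.5, 52.8]
gripper_width: 0.451
grasp_force: 66.3
```

>>> jog_arm(
  targets=[
    [[0, 0, 0], [0, 0, 0], 30],
    [[0, 0, 0.04], [0, 0, 0], 30],
  ],
)

```text
time: 13.48
tool_pos: [0.527, 0.0503, 0.0213]
tool_rot: [-0.0, 0.67, 0.743, -0.0]
contact_force: [-0.2, 0.3, -0.9]
gripper_width: 0.448
grasp_force: 60.8
```

>>> jog_arm(
  targets=[
    [[0, 0, 0.04], [0, 0, 0], 57],
    [[0, 0, 0.04], [0, 0, 0], 57],
    [[0, 0, 0.04], [0, 0, 0], 57],
    [[0, 0, -1], [0, 0, 0], 57],
    [[0, 0, -3], [0, 0, 0], 57],
    [[0, 0, -6], [0, 0, 0], 57],
    [[4, -1, -7], [0, 0, 0], 57],
    [[7, -2, -7], [0, 0, 0], 57],
  ],
)

```text
time: 14.48
tool_pos: [0.4844, 0.1634, 0.1918]
tool_rot: [0.002, 0.671, 0.742, 0.002]
contact_force: [-0.3, 0.8, 0.3]
gripper_width: 0.567
grasp_force: 0.0
```

>>> jog_arm(
  targets=[
    [[4, -1, 0], [0, 0, 0], 80],
    [[7, -1.5, 0], [0, 0, 0], 80],
    [[7, -1.5, 0], [0, 0, 0], 80],
    [[7, -1.5, 0], [0, 0, 0], 80],
  ],
)

```text
time: 14.98
tool_pos: [0.4265, 0.3355, 0.1888]
tool_rot: [-0.0, 0.668, 0.744, 0.0]
contact_force: [-1.0, -0.9, -0.0]
gripper_width: 0.798
grasp_force: 0.0
```

```bash
python3 - <<'E'
from h import *
I,D,c=snap("wrist"); save(I,"w5.png")
pots(I,D,c,.050)
plan((.45,.406,.012),6)
E
```

```text
px 357 110 xyz [0.4502 0.4058 0.05  ] z 0.049 dia 0.0404
px 528 152 xyz [0.5943 0.3887 0.05  ] z 0.0487 dia 0.0644
px 432 179 xyz [0.5204 0.3577 0.05  ] z 0.0491 dia 0.0402
shift [2.78 1.21 7.06] turnz 0.01 tilt [ 0. -0. -1.] j6 0.42 h 6.1
```

View pics/w5.png

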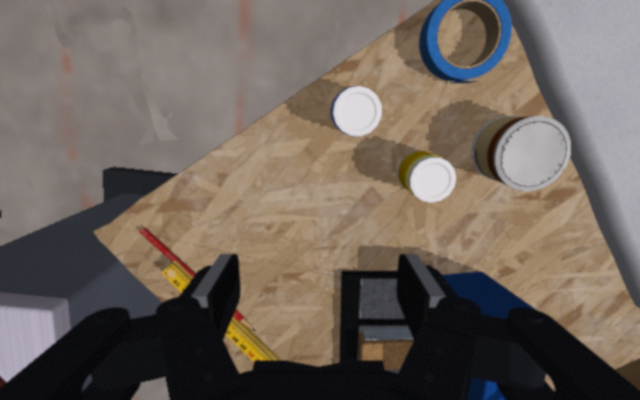

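Blue lid at (357,110), yellow at (432,179), and bay 1 visible at (380,300). Blue goes next.

>>> jog_arm(
  targets=[
    [[2.78, 1.2, 1], [0, 0, 0], 80],
    [[2.78, 1.2, 3], [0, 0, 0], 80],
    [[2.78, 1.2, 5], [0, 0, 0], 80],
    [[2.78, 1.2, 6.5], [0, 0, 0], 80],
    [[2.78, 1.2, 7.05], [0, 0, 0], 80],
    [[2.78, 1.2, 7.05], [0, 0, 0], 30],
    [[2.78, 1.2, 7.05], [0, 0, 0], 30],
    [[2.78, 1.2, 7.05], [0, 0, 0], 30],
  ],
)

```text
time: 16.02
tool_pos: [0.452, 0.4056, 0.0145]
tool_rot: [0.001, 0.67, 0.743, 0.002]
contact_force: [0.5, -0.8, 2.7]
gripper_width: 0.446
grasp_force: 61.0
```

>>> jog_arm(
  targets=[
    [[0, 0, -1], [0, 0, 0], 30],
    [[0, 0, -3], [0, 0, 0], 30],
    [[0, 0, -5], [0, 0, 0], 30],
    [[0, 0, -5], [0, 0, 0], 30],
    [[0, 0, -5], [0, 0, 0], 30],
  ],
)

```text
time: 16.65
tool_pos: [0.4503, 0.4047, 0.1373]
tool_rot: [0.0, 0.67, 0.743, 0.0]
contact_force: [-0.6, -0.1, -1.4]
gripper_width: 0.448
grasp_force: 60.6
```

```bash
python3 - <<'E'
from h import *
print(state()["tool_pos"],state()["gripper_width"],state()["contact_force"])
plan((.521,.1055,.022),6)
I,D,c=snap("top"); save(cv2.resize(I[130:290,150:420],None,fx=2.5,fy=2.5),"t2.png")
E
```

```text
[0.45033957 0.40472288 0.13733677] 0.4476535576637797 [-0.55265298 -0.13556276 -1.36940729]
shift [-12.2    1.58   4.61] turnz -0.01 tilt [ 0. -0. -1.] j6 0.51 h 5.9
```

View pics/t2.png

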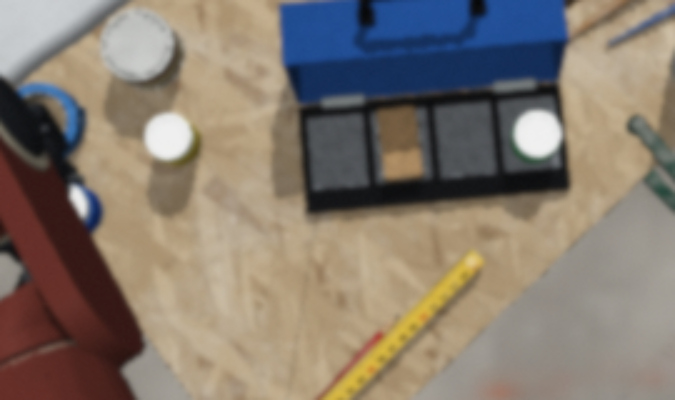

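Green stands upright in bay 4. Blue goes to bay 3.

>>> jog_arm(
  targets=[
    [[-3, 0.4, 0], [0, 0, 0], 30],
    [[-6, 0.8, 0], [0, 0, 0], 30],
    [[-9, 1.2, 0], [0, 0, 0], 30],
    [[-12.2, 1.5, 0], [0, 0, 0], 30],
    [[-12.2, 1.5, 1], [0, 0, 0], 30],
    [[-12.2, 1.5, 2.5], [0, 0, 0], 30],
    [[-12.2, 1.5, 3.7], [0, 0, 0], 30],
    [[-12.2, 1.5, 4.1], [0, 0, 0], 30],
  ],
)

```text
time: 17.7
tool_pos: [0.5159, 0.1049, 0.0306]
tool_rot: [-0.003, 0.67, 0.743, -0.003]
contact_force: [-0.5, -0.1, -1.4]
gripper_width: 0.448
grasp_force: 60.7
```

>>> jog_arm(
  targets=[
    [[0, 0, 0.2], [0, 0, 0], 30],
    [[0, 0, 0.4], [0, 0, 0], 30],
    [[0, 0, 0.55], [0, 0, 0], 30],
    [[0, 0, 0.55], [0, 0, 0], 30],
  ],
)

```text
time: 18.2
tool_pos: [0.5195, 0.1055, 0.0214]
tool_rot: [0.0, 0.67, 0.743, 0.0]
contact_force: [0.4, 0.3, -1.8]
gripper_width: 0.447
grasp_force: 60.7
```

>>> jog_arm(
  targets=[
    [[0, 0, 0.08], [0, 0, 0], 30],
    [[0, 0, 0.08], [0, 0, 0], 57],
    [[0, 0, 0.08], [0, 0, 0], 57],
    [[0, 0, 0.08], [0, 0, 0], 57],
    [[0, 0, -1.5], [0, 0, 0], 57],
    [[0, 0, -4], [0, 0, 0], 57],
    [[3, 0, -6], [0, 0, 0], 57],
    [[6, 0, -6.5], [0, 0, 0], 57],
  ],
)

```text
time: 19.2
tool_pos: [0.5094, 0.2178, 0.1767]
tool_rot: [0.002, 0.671, 0.742, 0.002]
contact_force: [0.6, -0.2, -0.2]
gripper_width: 0.57
grasp_force: 0.0
```

>>> jog_arm(
  targets=[
    [[3.5, 0, 0], [0, 0, 2], 70],
    [[5, 0, 0], [0, 0, 3], 75],
    [[5, 0, 0], [0, 0, 3], 75],
    [[5, 0, 0], [0, 0, 3], 75],
  ],
)

```text
time: 19.7
tool_pos: [0.4945, 0.342, 0.1727]
tool_rot: [0.0, 0.809, 0.588, -0.0]
contact_force: [0.3, 0.3, 0.5]
gripper_width: 0.747
grasp_force: 0.0
```

```bash
python3 - <<'E'
from h import *
print(state()["tool_pos"])
I,D,c=snap("wrist"); pots(I,D,c,.050)
plan((.5206,.3577,.013),-60)
E
```

```text
[0.49452337 0.34203996 0.17273471]
px 429 99 xyz [0.5964 0.3881 0.05  ] z 0.0485 dia 0.0631
px 344 169 xyz [0.5214 0.358  0.05  ] z 0.0489 dia 0.0389
shift [0.95 0.78 6.39] turnz 5.25 tilt [-0. -0. -1.] j6 0.79 h -18.0
```

>>> jog_arm(
  targets=[
    [[0.98, 0.8, 0.3], [0, 0, 1.2], 75],
    [[0.98, 0.8, 1], [0, 0, 2.5], 75],
    [[0.98, 0.8, 3], [0, 0, 2.5], 75],
    [[0.98, 0.8, 5], [0, 0, 2.5], 75],
    [[0.98, 0.8, 6.35], [0, 0, 2.5], 75],
    [[0.98, 0.8, 6.35], [0, 0, 2.5], 75],
    [[0.98, 0.8, 6.35], [0, 0, 2.5], 30],
    [[0.98, 0.8, 6.35], [0, 0, 2.5], 30],
  ],
)

```text
time: 20.75
tool_pos: [0.5236, 0.359, 0.0172]
tool_rot: [-0.0, 0.899, 0.438, 0.002]
contact_force: [-0.4, -0.3, -1.8]
gripper_width: 0.444
grasp_force: 60.2
```

>>> jog_arm(
  targets=[
    [[0, 0, 0], [0, 0, 0], 30],
    [[0, 0, -1], [0, 0, 0], 30],
    [[0, 0, -3], [0, 0, 0], 30],
    [[0, 0, -5], [0, 0, 0], 30],
    [[0, 0, -5], [0, 0, -2], 30],
    [[0, 0, -5], [0, 0, -4], 30],
    [[0, 0, -5], [0, 0, -5.5], 30],
    [[0, 0, -5], [0, 0, -5.5], 30],
  ],
)

```text
time: 21.75
tool_pos: [0.5212, 0.3583, 0.1391]
tool_rot: [-0.0, 0.674, 0.739, -0.0]
contact_force: [-0.3, 0.4, -1.4]
gripper_width: 0.448
grasp_force: 60.6
```

```bash
python3 - <<'E'
from h import *
print(state()["tool_pos"],state()["gripper_width"],state()["contact_force"])
plan((.5103,.2175,.020),6)
E
```

```text
[0.52117102 0.35827079 0.13907738] 0.4480837862657559 [-0.29367474  0.42938542 -1.37520661]
shift [-5.57 -0.95  4.76] turnz -0.09 tilt [-0.  0. -1.] j6 0.39 h 5.3
```

>>> jog_arm(
  targets=[
    [[-2, -0.3, 0], [0, 0, -0.09], 30],
    [[-4, -0.6, 0], [0, 0, -0.09], 30],
    [[-5.57, -0.95, 0], [0, 0, -0.09], 30],
    [[-5.57, -0.95, 1.5], [0, 0, -0.09], 30],
    [[-5.57, -0.95, 3], [0, 0, -0.09], 30],
    [[-5.57, -0.95, 4.2], [0, 0, -0.09], 30],
    [[-5.57, -0.95, 4.5], [0, 0, -0.09], 30],
    [[-5.57, -0.95, 4.65], [0, 0, -0.09], 30],
  ],
)

```text
time: 22.75
tool_pos: [0.5101, 0.2177, 0.0233]
tool_rot: [0.0, 0.672, 0.741, 0.0]
contact_force: [-0.4, 0.7, -1.4]
gripper_width: 0.445
grasp_force: 60.8
```

>>> jog_arm(
  targets=[
    [[0, 0, 0], [0, 0, 0], 30],
    [[0, 0, 0.05], [0, 0, 0], 30],
  ],
)

```text
time: 23.0
tool_pos: [0.5109, 0.2179, 0.0232]
tool_rot: [0.001, 0.672, 0.741, 0.001]
contact_force: [0.1, -1.5, -1.3]
gripper_width: 0.45
grasp_force: 60.8
```

>>> jog_arm(
  targets=[
    [[0, 0, 0.07], [0, 0, 0], 30],
    [[0, 0, 0.14], [0, 0, 0], 30],
    [[0, 0, 0.14], [0, 0, 0], 30],
  ],
)

```text
time: 23.38
tool_pos: [0.5105, 0.2177, 0.021]
tool_rot: [0.0, 0.672, 0.741, 0.0]
contact_force: [-7.5, -2.8, 13.1]
gripper_width: 0.446
grasp_force: 62.4
```

>>> jog_arm(
  targets=[
    [[0, 0, 0], [0, 0, 0], 57],
    [[0, 0, 0], [0, 0, 0], 57],
    [[0, 0, 0], [0, 0, 0], 57],
    [[0, 0, -1.5], [0, 0, 0], 57],
    [[0, 0, -4], [0, 0, 0], 57],
    [[3, -3, -7], [0, 0, 0], 30],
    [[3, -3, -7], [0, 0, 0], 30],
    [[3, -3, -7], [0, 0, 0], 30],
  ],
)

```text
time: 24.38
tool_pos: [0.4275, 0.2871, 0.1968]
tool_rot: [0.001, 0.67, 0.742, 0.003]
contact_force: [-0.0, -0.7, -1.3]
gripper_width: 0.301
grasp_force: 0.0
```

```bash
python3 - <<'E'
from h import *
print(state()["tool_pos"])
I,D,c=snap("wrist"); pots(I,D,c,.052); save(I,"w6.png")
o=np.array([.523,.1345])
E
```

```text
[0.42754065 0.28714344 0.19679081]
px 536 90 xyz [0.5941 0.3876 0.052 ] z 0.0487 dia 0.0671
px 401 275 xyz [0.5124 0.2164 0.052 ] z 0.053 dia 0.0362
```

View pics/w6.png

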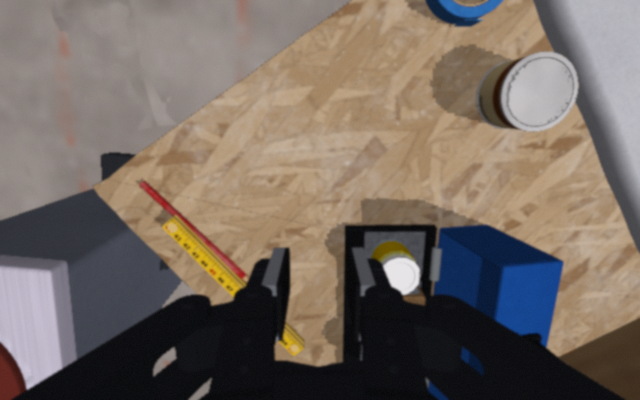

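Yellow stands in bay 1 at (401,275). I'll check all three from the top camera and plan the closing move.

```bash
python3 - <<'E'
from h import *
I,D,c=snap("top"); pots(I,D,c,.052); save(cv2.resize(I[130:290,150:420],None,fx=2.5,fy=2.5),"t3.png")
plan((.432,.1255,.20),6)
P=cloud(c,D); 
# handle bar when open: dark points above z .09 near case
g=cv2.cvtColor(I,cv2.COLOR_RGB2GRAY); m=(g<60)&(P[...,2]>.10)&(P[...,2]<.17)&(P[...,0]>.55)&(P[...,0]<.72)&(abs(P[...,1]-.13)<.06)
print(m.sum(), np.nanmin(P[m],0),np.nanmedian(P[m],0),np.nanmax(P[m],0))
b=(I[...,2]>100)&(I[...,0]<60)&(P[...,0]>.5)&(P[...,0]<.75)&(abs(P[...,1]-.13)<.1); print(np.nanpercentile(P[b],[2,50,98],axis=0))
E
```

```text
px 204 150 xyz [0.5936 0.3856 0.052 ] z 0.0462 dia 0.0601
px 364 184 xyz [0.5262 0.0488 0.052 ] z 0.0504 dia 0.0389
px 336 187 xyz [0.5183 0.107  0.052 ] z 0.0505 dia 0.0391
px 284 190 xyz [0.5101 0.2153 0.052 ] z 0.0506 dia 0.0394
shift [-6.37 -0.46 -0.26] turnz -0.04 tilt [ 0.001  0.    -1.   ] j6 0.34 h 5.7
455 [0.57837412 0.07127941 0.10002469] [0.62094962 0.13310002 0.11649885] [0.71924384 0.18967563 0.14277456]
[[0.57991157 0.03538709 0.09090918]
 [0.60917028 0.12742851 0.09704805]
 [0.64025546 0.22664908 0.10329931]]
```

View pics/t3.png

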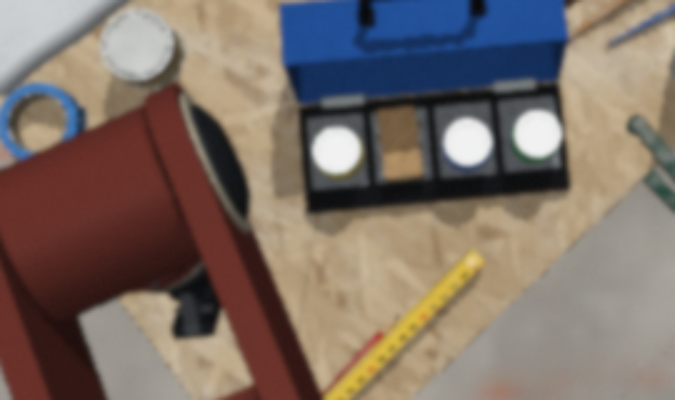

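All three stand upright in their bays. Next is the lid: I grasp the bar at (.625,.146,.136).

```bash
python3 - <<'E'
from h import *
plan((.625,.1455,.118),6)
r=np.hypot(.134,.036); a0=np.arctan2(.036,.134); f=lambda t:np.array([-r*np.cos(a0+t),-r*np.sin(a0+t)])/.025
for th in np.arange(1.6,-.1,-.15): print(round(th,2),np.round(f(th)-f(1.75),2))
print(np.round(f(-.03)-f(1.75),2))
E
```

```text
shift [-6.34  7.3   3.03] turnz -0.04 tilt [ 0.001  0.    -1.   ] j6 0.34 h 5.7
1.6 [-0.78 -0.3 ]
1.45 [-1.59 -0.48]
1.3 [-2.42 -0.53]
1.15 [-3.25 -0.46]
1.0 [-4.06 -0.27]
0.85 [-4.83  0.04]
0.7 [-5.54  0.46]
0.55 [-6.19  0.99]
0.4 [-6.75  1.6 ]
0.25 [-7.21  2.3 ]
0.1 [-7.56  3.05]
-0.05 [-7.8   3.85]
[-7.77  3.74]
```

>>> jog_arm(
  targets=[
    [[-2, 2.4, -0.5], [0, 0, 0], 60],
    [[-4.2, 5, -0.5], [0, 0, 0], 60],
    [[-6.34, 7.3, -0.5], [0, 0, 0], 60],
    [[-6.34, 7.3, 0.5], [0, 0, 0], 60],
    [[-6.34, 7.3, 2], [0, 0, 0], 60],
    [[-6.34, 7.3, 3], [0, 0, 0], 60],
    [[-6.34, 7.3, 3], [0, 0, 0], 60],
    [[-6.34, 7.3, 3], [0, 0, 0], 0],
  ],
)

```text
time: 25.48
tool_pos: [0.6252, 0.1443, 0.1181]
tool_rot: [-0.0, 0.672, 0.741, -0.0]
contact_force: [0.2, -0.4, 0.6]
gripper_width: 0.401
grasp_force: 0.0
```

>>> jog_arm(
  targets=[
    [[0, 0, 0], [0, 0, 0], 0],
    [[0, 0, 0], [0, 0, 0], 0],
  ],
)

```text
time: 25.72
tool_pos: [0.6255, 0.145, 0.12]
tool_rot: [0.001, 0.672, 0.741, 0.001]
contact_force: [-0.6, -0.5, 3.4]
gripper_width: 0.078
grasp_force: 58.5
```

Gripped the bar (width 0.078). Now I reverse the arc.

>>> jog_arm(
  targets=[
    [[0, -0.78, -0.3], [0, 0, 0], 0],
    [[0, -1.59, -0.48], [0, 0, 0], 0],
    [[0, -2.42, -0.53], [0, 0, 0], 0],
    [[0, -3.25, -0.46], [0, 0, 0], 0],
    [[0, -4.06, -0.27], [0, 0, 0], 0],
    [[0, -4.83, 0.04], [0, 0, 0], 0],
    [[0, -5.54, 0.46], [0, 0, 0], 0],
    [[0, -6.19, 0.99], [0, 0, 0], 0],
  ],
)

```text
time: 26.72
tool_pos: [0.4725, 0.1286, 0.0956]
tool_rot: [0.003, 0.671, 0.741, 0.001]
contact_force: [2.6, -5.1, -1.3]
gripper_width: 0.077
grasp_force: 63.2
```

>>> jog_arm(
  targets=[
    [[0, -0.56, 0.61], [0, 0, 0], 0],
    [[0, -1.02, 1.31], [0, 0, 0], 0],
    [[0, -1.37, 2.06], [0, 0, 0], 0],
    [[0, -1.52, 2.5], [0, 0, 0], 0],
    [[0, -1.54, 2.6], [0, 0, 0], 0],
    [[0, -1.54, 2.6], [0, 0, 0], 0],
  ],
)

```text
time: 27.48
tool_pos: [0.4333, 0.1246, 0.0294]
tool_rot: [0.002, 0.671, 0.741, -0.001]
contact_force: [-1.1, -7.2, 3.7]
gripper_width: 0.076
grasp_force: 64.8
```

>>> jog_arm(
  targets=[
    [[0, 0, 0], [0, 0, 0], 30],
    [[0, 0, 0], [0, 0, 0], 30],
    [[0, 0, 0], [0, 0, 0], 30],
    [[0, 0, -1.5], [0, 0, 0], 30],
    [[0, 0, -4], [0, 0, 0], 30],
    [[2, 0, -7], [0, 0, 0], 0],
    [[2, 0, -7], [0, 0, 0], 0],
    [[2, 0, -7], [0, 0, 0], 0],
  ],
)

```text
time: 28.48
tool_pos: [0.4288, 0.1768, 0.2058]
tool_rot: [0.001, 0.671, 0.742, 0.002]
contact_force: [0.4, 0.0, -0.4]
gripper_width: 0.001
grasp_force: 0.0
```

```bash
python3 - <<'E'
from h import *
I,D,c=snap("wrist"); P=cloud(c,D); hsv=cv2.cvtColor(I,cv2.COLOR_RGB2HSV)
r=((hsv[...,1]>150)&((hsv[...,0]<8)|(hsv[...,0]>172))&(abs(P[...,2]-.077)<.008)&(P[...,0]>.45)&(P[...,0]<.56)&(abs(P[...,1]-.13)<.05))
v,u=np.nonzero(r); q=ray(c,u.mean(),v.mean(),.077) ; print("lock",q,len(u),np.nanmedian(P[r],0)); print(state()["tool_pos"])
m=(hsv[...,0]>100)&(hsv[...,0]<125)&(hsv[...,1]>130)&(P[...,0]>.45); print(np.nanmedian(P[m][:,2]))
plan((q[0],q[1],.072),6)
E
```

```text
lock [0.4998609  0.13330264 0.077     ] 569 [0.49947487 0.13398009 0.07838654]
[0.42777446 0.17600892 0.20353282]
0.0675746229197598
shift [-1.98  2.69  5.26] turnz -0.04 tilt [ 0.001 -0.    -1.   ] j6 0.13 h 5.7
```

>>> jog_arm(
  targets=[
    [[-1.98, 2.69, 1.5], [0, 0, 0], 0],
    [[-1.98, 2.69, 3.5], [0, 0, 0], 0],
    [[-1.98, 2.69, 4.6], [0, 0, 0], 0],
    [[-1.98, 2.69, 5], [0, 0, 0], 0],
    [[-1.98, 2.69, 5.2], [0, 0, 0], 0],
    [[-1.98, 2.69, 5.35], [0, 0, 0], 0],
    [[-1.98, 2.69, 5.45], [0, 0, 0], 0],
    [[-1.98, 2.69, 5.45], [0, 0, 0], 0],
  ],
)

```text
time: 29.52
tool_pos: [0.4988, 0.1327, 0.0689]
tool_rot: [-0.0, 0.672, 0.741, -0.001]
contact_force: [-7.2, -2.6, 9.7]
gripper_width: -0.001
grasp_force: 5.1
```

>>> jog_arm(
  targets=[
    [[0, 0, 0.1], [0, 0, 0], 0],
    [[0, 0, 0.2], [0, 0, 0], 0],
    [[0, 0, 0.25], [0, 0, 0], 0],
    [[0, 0, 0.25], [0, 0, 0], 0],
  ],
)

```text
time: 30.02
tool_pos: [0.4992, 0.1328, 0.0685]
tool_rot: [-0.001, 0.671, 0.741, -0.002]
contact_force: [-25.2, -4.9, 43.4]
gripper_width: 0.001
grasp_force: 21.8
```

>>> jog_arm(
  targets=[
    [[0, 0, -1], [0, 0, 0], 0],
    [[0, 0, -3], [0, 0, 0], 0],
    [[2.5, -2, -5.5], [0, 0, 0], 0],
    [[2.5, -2, -5.5], [0, 0, 0], 0],
    [[2.5, -2, -5.5], [0, 0, 0], 0],
    [[2.5, -2, -5.5], [0, 0, 0], 0],
  ],
)

```text
time: 30.78
tool_pos: [0.4434, 0.1901, 0.1979]
tool_rot: [0.0, 0.672, 0.741, -0.0]
contact_force: [0.2, -0.0, -0.5]
gripper_width: -0.002
grasp_force: 0.0
```

```bash
python3 - <<'E'
from h import *
I,D,c=snap("wrist"); P=cloud(c,D); hsv=cv2.cvtColor(I,cv2.COLOR_RGB2HSV); save(I,"w7.png")
r=((hsv[...,1]>150)&((hsv[...,0]<8)|(hsv[...,0]>172))&(abs(P[...,2]-.075)<.012)&(P[...,0]>.45)&(P[...,0]<.56)&(abs(P[...,1]-.13)<.05))
print("lock",r.sum(),np.nanmedian(P[r],0))
m=(hsv[...,0]>100)&(hsv[...,0]<125)&(hsv[...,1]>130)&(P[...,0]>.45)&(P[...,2]>.05); print(np.nanpercentile(P[m][:,2],[10,50,90]), state()["contact_force"])
E
```

```text
lock 462 [0.50048181 0.13293622 0.07049085]
[0.0666413  0.06759359 0.06869251] [-0.0679774  -0.26313444  0.01157457]
```

View pics/w7.png

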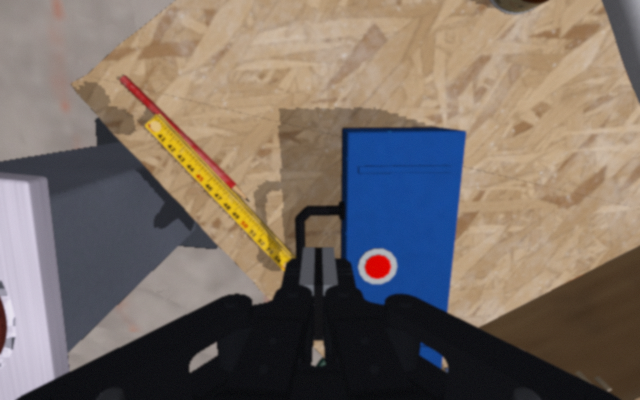

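The case is shut and the lock button at (378,266) stands 3 mm above the lid, so it is fully down. I'm handing in.

```bash
python3 -c "
from plant import *
print(job_done())"
```

```text
the job is handed in; nothing more can be done
None
```

The job is handed in: the green, blue and yellow pots are sealed and upright in compartments 4, 3 and 1, the cork is untouched in 2, and the case is shut with its lock button right down; no verdict came back.

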